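# Shift the gas selector lever through its H-gate to the hose outlet

## Robot

A 6-joint arm with a two-finger parallel gripper is mounted at the origin on a cart in front of the work surface, level with it; the furniture and walls round the work are solid. World frame = base frame: x ahead of the robot, y to its left, z up, the work surface at z = 0. Lengths are in mm, angles in degrees, forces in N, time in s.
With the tool pointing down it reaches from about 300 to 850 mm from the base axis. Payload 4.2 kg.
Tool frame: the origin (TCP) lies midway between the tips of the shut fingers; the grasp point (between the pads) lies env.hold_point_z behind it (env.hold_point_z is the distance from the TCP to the grasp point, in mm); z points along the fingers, y is the line along which they close (so a half turn about z gives the same grasp; the last joint's range is limited). The gripper opens to 91 mm and grips with 3 to 60 N. Pads are 32 mm wide; open, the fingers measure 118 mm over their backs; the gripper's body (76 mm by 178 mm) begins 60 mm behind the grasp point.
Start: joints at [-73.625, 18.312, 89.639, -0, 72.044, -1.146], TCP at [173.11, -548.339, 213.976] pointing down, gripper open.
Joint ranges: [-177.97, 177.97], [-48.28, 115.42], [12.27, 149.76], [-77.06, 257.06], [2.81, 150.46], [-146.56, 146.56]. Speed limits (degrees/s): [147.25, 147.25, 180, 180, 180, 180].

## Interface

Orientations are given as [roll, pitch, yaw] about the fixed x, y, z axes, in that order (R = Rz(yaw) Ry(pitch) Rx(roll)).
In Python, from workcell import env, viewer, spotter gives the robot as it stands.
- The arm moves only by the tool apply_moves, never from a script. Its arguments are lists of equal length, an entry for each row: "delta_pos": the shift along the world's x, y, z normalised to -1 to 1, where 1 is 120 mm, a list of three; "rot": the turn, a rotation vector about the world's x, y, z normalised to -1 to 1, where 1 is 1.5 rad, a list of three; "hand": the opening, from 0 (shut) to 1 (fully open). A call has 1 to 10 rows; each row is the pose to reach, as a shift and turn from the pose commanded when the call began; what a row does not reach only later rows make up. A row lasts 1/12 s, in which the tool goes at most 41.7 mm and 7.16 degrees, less where a joint would pass 70% of its speed; a pose out of reach is approached as far as the arm can. A call with a number of a shift or a turn outside -1 to 1 is refused whole. A call with a gripper value outside its range is refused whole. The fingers move at their own pace and stop on an object; "newtons" is the grip in N (left out, the last holds). Time passes only in rows, so rows that repeat a pose let the fingers close. It gives the time, the measured TCP pose, the force, the opening and the grip force at its end, in the units of the state.
- env.state(): the state, without advancing time (a new reading comes with each control period).
- viewer.grab_frame(name): name is "scene" or "side" or "wrist"; returns a dict with "pixels" (400x640x3 uint8, red, green, blue), "camera_matrix" (3x3 intrinsics, pixels), "R" (3x3) and "t" (3): a world point X has camera coordinates R X + t; the wrist camera has in their place "mount" (4x4, takes a point from camera to tool coordinates, whose origin is the TCP and whose axes are the flange's). Camera axes: x right, y down, z forward; pixel columns grow to the right and rows downward; lengths in mm; the calibration is good to about 2 mm. A picture is of the moment at which its call begins: read the wrist's pose just before it. There is no depth.
- env.job_done(): hands the job in; it is judged then, once.
Trained networks look in a picture, given as the dict that the camera call returned (one of the last four; its "shot" number tells which), for a name from the list of things; names that differ only in an ending like _2 or _b are one class to them, and where a whole thing is asked for, a point or a joint stands for the part that bears it (a point fixed in the world has none). Each returns a list of dicts, best first, with "score" (0 to 1); they miss things now and then, are a little off and sometimes report something else, mostly with a low value. They report only what shows in the picture. A call takes as long as a camera call.
- spotter.trace(picture, query): "mask" (400x640 bool, what is visible of it) and "box" ([centre column, centre row, width, height] in pixels, round what is visible of it).
- spotter.landmark_of(picture, query): "position" ([column, row] in pixels: a listed point, or the origin of a listed thing).
The state is a dict: "time_s": time; "qpos": joint angles; "qvel": joint speeds; "effort": joint torques, N m; "ee_pos": TCP position; "ee_rot": TCP orientation; "force": force on the tool from outside, world axes, zero at the start; "torque": the same for the moment, N m; "gripper_width": finger opening in mm; "gripper_force": force on a finger pad.
Only numpy, scipy, OpenCV 4.12 (cv2) and the standard library are available. Lean on these libraries where they do the work, as an engineer would, in place of code of your own. Each camera call takes 0.05 s, during which the arm holds its last target. There are 200 camera calls.

## Task

The grey gas selector on the bench has a ball-topped lever in an H-shaped gate, and an outlet on its deck beside each of the four slot ends: one carries a tall hose barb, the other three are closed by flat blanking caps. Push the lever with your fingertips, without gripping or forcing it, through the cross slot and fully home into the slot end beside the hose barb, then leave it there. Leave the loose fittings and the spanner round the selector where they lie.

Things in the scene. Friction and masses are not known exactly. Their poses are not given: they have to be found in the camera images.
- selector: Gas selector, a grey metal box 200 (x) x 140 (y) x 80 mm high, bolted down. Origin at the centre of its underside, z up, x along the two long slots of its gate, y along the cross slot; turned up to 0.6 rad from the world axes. Outlets stand on its deck (z = 80 mm) at x = +-76, y = +-36 mm, one beside each slot end; the hose barb is at y = -36 mm, at either x. The lever begins in the +y slot, anywhere along it.
- gate (a point): Centre of the top of the gate: a 92 x 92 mm steel plate, 5 mm thick, 85 mm above the selector's underside; same axes. Its H: two slots along x, 62 mm long, 14 mm wide, centred at y = +24 and -24 mm, joined at x = 0 by a cross slot along y, 14 mm wide with rounded corners. The lever's 9 mm stem passes through it and is stopped by its edges.
- lever_knob (a point): Centre of the lever's black ball (30 mm), 150 mm from its pivot, which is on the selector's z axis 12 mm above the underside; ball 162 mm above the worktop upright, 143 mm in a slot end. In the selector's frame it is at x = 150 cos(lever_side) sin(lever_fore), y = 150 sin(lever_side) mm. Nothing else within 100 mm of the selector's middle is over 120 mm high. About 2 N at the ball moves it.
- lever_fore (a joint): Tilt of the lever along the selector's x axis (along the long slots), rad: positive toward +x, 0 in line with the cross slot, stops at +0.36 and -0.36 at the slot ends. Within about 0.035 of 0 the stem can pass along the cross slot. Held by friction: the lever stays where it is left.
- lever_side (a joint): Tilt of the lever along the selector's y axis (along the cross slot), rad: positive toward +y, stops at +0.36 and -0.36; about +0.33 is in the middle of the +y slot, about -0.33 in the middle of the -y slot. Held by friction.
- hose_barb: Brass hose barb, the outlet to be selected: a 22 mm hexagon with an upright ribbed spigot 15 mm in diameter, 38 mm high in all (top 118 mm above the worktop); fixed on the selector's deck. Origin at the centre of its underside.
- cap_a: Brass hexagon blanking cap, 26 mm across flats and 12 mm high, no spigot, screwed to the deck of the selector; origin at the centre of its underside. It stands at the other end of the same slot as the hose barb.
- cap_b: Brass hexagon blanking cap, 26 mm across flats and 12 mm high, no spigot, screwed to the deck of the selector; origin at the centre of its underside. It stands beside one end of the slot in which the lever begins.
- cap_c: Brass hexagon blanking cap, 26 mm across flats and 12 mm high, no spigot, screwed to the deck of the selector; origin at the centre of its underside. It stands beside the other end of the slot in which the lever begins.
- brass_union: Brass compression union, 22 x 39 x 19 mm. Lies loose on the worktop beside the selector; not part of the job, leave it where it is.
- steel_tee: Stainless tee fitting, 29 x 36 x 14 mm. Lies loose on the worktop beside the selector; not part of the job, leave it where it is.
- spanner_1: Open-ended spanner, 22 x 125 x 5 mm. Lies loose on the worktop beside the selector; not part of the job, leave it where it is.

How it is judged:
By the outcome, as a careful person would: the job done as asked, in the order asked, and still so for the second after the job is handed in, with the robot touching nothing.
It also fails if it takes over 48 s, if anything falls off the work surface, if the arm or the gripper's body presses on something with over 40 N, if the wrist force passes 120 N, or if a joint passes its speed limit or range.

## Working session

There is one attempt and no reset: what is moved stays moved. The work goes in short steps, Python scripts to look and compute and a tool call to move; the robot and the scene stay as the last step left them, time stands still between calls to the robot, and variables do not carry over. Pictures are saved under pics/ and viewed, at most 10 in all, crops included, and the job is handed in when it is done.

Besides the shell and the picture viewer there is one more tool, called after "Emit:" as a command line: name --argument value ..., lists and objects as JSON in quotes. apply_moves: Moves the arm, as the interface text tells. Its arguments: {"type":"object","properties":{"delta_pos":{"type":"array"},"rot":{"type":"array"},"hand":{"type":"array"},"newtons":{"type":"number"}},"required":["delta_pos","rot","hand"]}

```bash
mkdir -p pics; cat > h.py <<'E'
import numpy as np, cv2
from scipy.optimize import least_squares
from workcell import env, viewer, spotter
def save(p,n): cv2.imwrite(f'pics/{n}.png',p['pixels'][:,:,::-1])
def proj(p,X):
    c=p['R']@np.asarray(X,float)+p['t']; q=p['camera_matrix']@c; return q[:2]/q[2]
def plane(p,uv,z):
    d=p['R'].T@np.linalg.inv(p['camera_matrix'])@np.array([uv[0],uv[1],1.]); o=-p['R'].T@p['t']
    return o+d*(z-o[2])/d[2]
def tri(ps,uvs):
    f=lambda X:np.concatenate([proj(p,X)-u for p,u in zip(ps,uvs)])
    r=least_squares(f,[500,0,100]); return r.x,np.abs(r.fun).max()
E
python3 - <<'E'
from h import *
S={n:viewer.grab_frame(n) for n in('scene','side')}
for n,p in S.items():
    save(p,n+'0')
    for q in('selector','gate','lever_knob','hose_barb','cap_a'):
        for d in spotter.landmark_of(p,q)[:4]: print(n,q,round(d['score'],2),np.round(d['position'],1))
for q in('selector','gate','lever_knob','hose_barb'):
    u=[spotter.landmark_of(p,q) for p in S.values()]
    if all(u): x,r=tri(list(S.values()),[a[0]['position'] for a in u]); print(q,x.round(1),r.round(1))
print(env.state()['ee_rot'],env.hold_point_z)
cv2.imwrite('pics/both.png',cv2.resize(np.vstack([S['scene']['pixels'],S['side']['pixels']])[:,:,::-1],(480,600)))
E
```

```text
scene selector 0.93 [315.4 264.2]
scene gate 0.84 [311.4 236.5]
scene gate 0.31 [301.2 210. ]
scene lever_knob 0.87 [288.8 221.6]
scene lever_knob 0.22 [351.4 249.2]
scene hose_barb 0.44 [349.9 249.8]
scene cap_a 0.65 [300.6 211.4]
scene cap_a 0.65 [351.5 248.9]
scene cap_a 0.44 [325.6 270.6]
scene cap_a 0.32 [370.9 246.7]
side selector 0.94 [286.2 222.4]
side gate 0.4 [313.8 183.9]
side lever_knob 0.58 [287.8 165.1]
side hose_barb 0.41 [260.2 214.7]
side cap_a 0.72 [328.4 256.9]
side cap_a 0.65 [257.5 198.2]
side cap_a 0.5 [321.7 198.1]
side cap_a 0.45 [311.  184.3]
selector [535.4 297.9   2.8] 1.2
gate [579.2 291.2  82.1] 11.3
lever_knob [563.1 343.2 146.6] 0.3
hose_barb [464.7 270.   76.1] 2.0
[1.79997610e+02 1.07532903e-03 1.75196790e+01] 18.8
```

View pics/scene0.png

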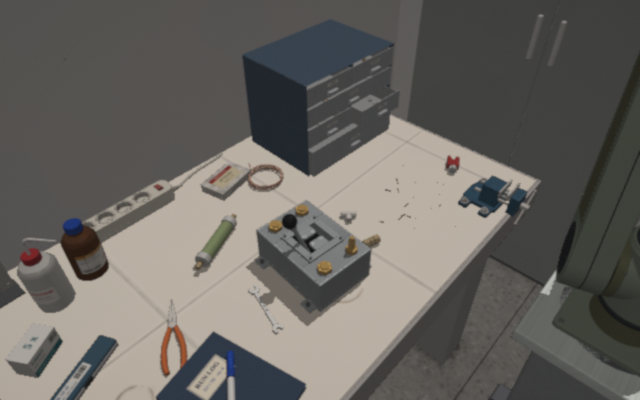

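View pics/side0.png

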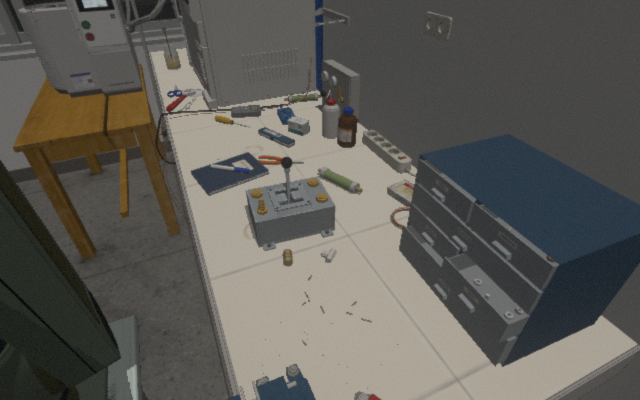

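```bash
cat >> h.py <<'E'
PTS=[(-76,-36,92),(-76,36,92),(76,-36,92),(76,36,92),(-76,-36,118)]
def w(s,P): 
    c,n=np.cos(s[2]),np.sin(s[2]); return np.array([s[0]+c*P[0]-n*P[1],s[1]+n*P[0]+c*P[1],P[2]])
def knob_xy(s,X):
    c,n=np.cos(s[2]),np.sin(s[2]); d=X[:2]-np.array(s[:2]); return np.array([c*d[0]+n*d[1],-n*d[0]+c*d[1]])
E
python3 - <<'E'
from h import *
import itertools
S={n:viewer.grab_frame(n) for n in('scene','side')}
k=[]
for n,p in S.items():
    m=spotter.trace(p,'lever_knob')
    print(n,m[0]['score'],m[0]['box'])
# cap top centres read from pictures
caps={'scene':[(275,225.5),(302,209.5),(325,266.5)],'side':[(257,193.5),(313,182.5),(322,198.5)]}
tip={'scene':(351,238),'side':(262,201)}
best=[]
for e in(-1,1):
  for y0 in(-.6,-.3,0,.3,.6):
    def f(s):
        r=[]
        for n,p in S.items():
            r+=list(proj(p,w(s,(e*76,-36,118)))-tip[n])
            P=[proj(p,w(s,q)) for q in((-e*76,-36,92),(76,36,92),(-76,36,92))]
            r+=min(([x for i,j in enumerate(o) for x in P[i]-caps[n][j]] for o in itertools.permutations(range(3))),key=lambda v:np.sum(np.square(v)))
        return np.array(r)
    s=least_squares(f,[535,298,y0]); best.append((s.cost,e,s.x,s.fun))
best.sort(key=lambda b:b[0])
for b in best[:1]+[x for x in best if x[1]!=best[0][1]][:1]: print(b[0],b[1],b[2].round(3),b[3].round(1))
s=best[0][2]
x,r=tri(list(S.values()),[(290,221),(287.5,162.5)]); print(x,r,knob_xy(s,x))
x,r=tri(list(S.values()),[spotter.landmark_of(p,'lever_knob')[0]['position'] for p in S.values()]); print(x,r,knob_xy(s,x))
E
```

```text
scene 0.83 [295.8, 232.6, 26.0, 34.8]
side 0.55 [286.0, 181.7, 9.8, 46.0]
22.321187473770536 -1 [ 5.43191e+02  2.98814e+02 -9.60000e-02] [ 1.5 -1.2 -0.1 -2.2  0.4 -2.3  0.1 -1.6 -1.9 -1.7 -0.8 -3.  -0.7 -2.2
 -1.4 -2.1]
1794.384744654983 1 [539.73 296.66  -1.58] [  2.2 -23.5 -24.   -1.3  25.   -1.9  -0.   20.7  20.8   5.7   7.5 -11.4
 -10.    9.1 -22.9  -6.7]
[560.58691027 343.77048113 152.09051682] 0.5592239266654246 [13.00534768 46.41674381]
[557.99223612 344.48167257 150.51030246] 0.6198183787979019 [10.35444145 46.87589884]
```

```bash
python3 - <<'E'
from h import *
p=viewer.grab_frame('scene')
for u in((250,130),(303,163),(390,140),(480,205)): print(plane(p,u,0).round())
print(plane(p,(247,58),300).round(),plane(p,(393,45),300).round()); print(viewer.grab_frame('wrist')['mount'].round(2))
E
```

```text
[1031.   48.    0.]
[806.  58.   0.]
[ 697. -188.    0.]
[ 369. -112.   -0.]
[898. 136. 300.] [ 693. -148.  300.]
[[ 0.0000e+00 -9.6000e-01 -2.7000e-01  7.6260e+01]
 [ 1.0000e+00  0.0000e+00 -0.0000e+00 -6.0000e-02]
 [ 0.0000e+00 -2.7000e-01  9.6000e-01 -1.7084e+02]
 [ 0.0000e+00  0.0000e+00  0.0000e+00  1.0000e+00]]
```

Emit:
apply_moves --delta_pos '[[0.3,0.3,0.5],[0.3,0.6,0.8],[0.3,0.9,0.9],[0.3,1,0.9],[0.3,1,0.9]]' --rot '[[0,0,-0.08],[0,0,-0.16],[0,0,-0.24],[0,0,-0.268],[0,0,-0.268]]' --hand '[0,0,0,0,0]'

```text
time_s: 1.82
ee_pos: [210.0, -424.9, 326.6]
ee_rot: [179.8, -0.2, -5.4]
force: [-0.5, 0.2, 0.1]
gripper_width: 60.6
gripper_force: 0.0
```

Emit:
apply_moves --delta_pos '[[0.15,0.33,0],[0.3,0.66,0],[0.45,1,0],[0.45,1,0]]' --rot '[[0,0,0],[0,0,0],[0,0,0],[0,0,0]]' --hand '[0,0,0,0]'

```text
time_s: 2.15
ee_pos: [264.2, -303.8, 322.1]
ee_rot: [-179.9, -0.1, -5.2]
force: [0.1, 0.3, -0.5]
gripper_width: 33.9
gripper_force: 0.0
```

Emit:
apply_moves --delta_pos '[[0.15,0.33,0],[0.3,0.66,0],[0.45,1,0],[0.45,1,0]]' --rot '[[0,0,0],[0,0,0],[0,0,0],[0,0,0]]' --hand '[0,0,0,0]'

```text
time_s: 2.48
ee_pos: [318.6, -184.2, 322.0]
ee_rot: [-179.9, -0.1, -5.1]
force: [-0.4, -0.3, 0.2]
gripper_width: 7.1
gripper_force: 0.0
```

Emit:
apply_moves --delta_pos '[[0.15,0.33,0],[0.3,0.66,0],[0.45,1,0],[0.45,1,0]]' --rot '[[0,0,0],[0,0,0],[0,0,0],[0,0,0]]' --hand '[0,0,0,0]'

```text
time_s: 2.82
ee_pos: [373.1, -64.3, 321.8]
ee_rot: [-179.9, -0.1, -5.1]
force: [0.4, -0.2, 0.4]
gripper_width: 0.2
gripper_force: 0.0
```

Emit:
apply_moves --delta_pos '[[0.15,0.33,0],[0.3,0.66,0],[0.45,1,0],[0.45,1,0]]' --rot '[[0,0,0],[0,0,0],[0,0,0],[0,0,0]]' --hand '[0,0,0,0]'

```text
time_s: 3.15
ee_pos: [427.6, 55.3, 321.3]
ee_rot: [-179.9, -0.0, -5.2]
force: [-0.4, -0.3, -0.0]
gripper_width: 0.1
gripper_force: 0.0
```

Emit:
apply_moves --delta_pos '[[0.15,0.33,0],[0.3,0.66,0],[0.45,1,0],[0.45,1,0]]' --rot '[[0,0,0],[0,0,0],[0,0,0],[0,0,0]]' --hand '[0,0,0,0]'

```text
time_s: 3.48
ee_pos: [481.9, 175.0, 320.6]
ee_rot: [-179.9, 0.0, -5.3]
force: [0.5, 0.1, 0.3]
gripper_width: 0.3
gripper_force: 0.0
```

Emit:
apply_moves --delta_pos '[[0.15,0.33,0],[0.3,0.66,0],[0.45,1,0],[0.45,1,0],[0.45,1,0],[0.45,1,0]]' --rot '[[0,0,0],[0,0,0],[0,0,0],[0,0,0],[0,0,0],[0,0,0]]' --hand '[0,0,0,0,0,0]'

```text
time_s: 3.98
ee_pos: [533.5, 289.9, 321.2]
ee_rot: [179.9, 0.1, -5.5]
force: [-0.5, 0.2, -0.1]
gripper_width: 0.3
gripper_force: 0.0
```

```bash
cat >> h.py <<'E'
from scipy.spatial.transform import Rotation as Ro
def wrist():
    st=env.state(); p=viewer.grab_frame('wrist'); T=np.eye(4)
    T[:3,:3]=Ro.from_euler('xyz',st['ee_rot'],degrees=True).as_matrix(); T[:3,3]=st['ee_pos']
    M=np.linalg.inv(T@p['mount']); p['R'],p['t']=M[:3,:3],M[:3,3]; return p
E
python3 - <<'E'
from h import *
p=wrist(); save(p,'w1')
for q in('selector','gate','lever_knob','hose_barb','cap_a'):
    for d in spotter.landmark_of(p,q)[:3]: print(q,round(d['score'],2),np.round(d['position'],1))
s=[543.2,298.8,-.096]
for q in PTS+[(46,46,85),(-46,46,85),(-46,-46,85),(46,-46,85)]: print(q,proj(p,w(s,q)).round())
E
```

```text
selector 0.88 [317.3 158.3]
selector 0.47 [312.2 164.1]
gate 0.64 [313.9 163.9]
lever_knob 0.86 [268.9 167.7]
hose_barb 0.72 [335.4 217.3]
cap_a 0.78 [290.  109.7]
cap_a 0.73 [339.6 109.4]
cap_a 0.73 [289.1 216. ]
(-76, -36, 92) [339. 220.]
(-76, 36, 92) [289. 220.]
(76, -36, 92) [341. 110.]
(76, 36, 92) [286. 110.]
(-76, -36, 118) [340. 226.]
(46, 46, 85) [280. 133.]
(-46, 46, 85) [282. 198.]
(-46, -46, 85) [346. 198.]
(46, -46, 85) [347. 133.]
```

View pics/w1.png

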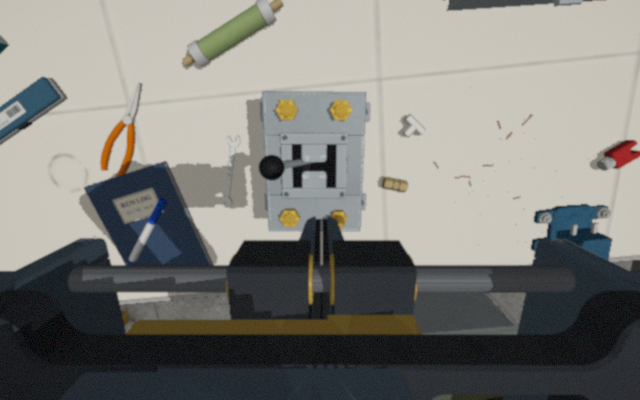

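```bash
cat >> h.py <<'E'
def kn(s,a,b): return w(s,(150*np.cos(b)*np.sin(a),150*np.sin(b),12+150*np.cos(a)*np.cos(b)))
def angles(s,p,uv): return least_squares(lambda v:proj(p,kn(s,*v))-uv,[0,0]).x
E
python3 - <<'E'
from h import *
p=wrist()
C=[((76,36,90),(287,110)),((76,-36,90),(341.5,110)),((-76,36,90),(290,217)),((0,0,85),(313.9,164.5)),((46,0,85),(314,137.5)),((-46,0,85),(314.5,194))]
f=least_squares(lambda s:np.concatenate([proj(p,w(s,P))-u for P,u in C]),[543,299,-.09]); s=f.x
print(s,f.fun.round(1))
g=cv2.cvtColor(p['pixels'],cv2.COLOR_RGB2GRAY)[150:185,252:287]
m=(g<55).astype(np.uint8); M=cv2.moments(m); c=(252+M['m10']/M['m00'],150+M['m01']/M['m00']); print(c,m.sum(1),m.sum(0))
for u in((271,167.3),c): v=angles(s,p,u); print(v,kn(s,*v), knob_xy(s,kn(s,*v)))
E
```

```text
[ 5.44012688e+02  2.99286135e+02 -1.01955189e-01] [-0.1 -0.5 -0.1 -0.2 -0.3  1.1  0.4  1.6  0.3 -4.8 -0.2  3.6]
(272.21232876712327, 166.75342465753425) [ 0  0  0  0  0  0  9 13 17 18 19 21 22 23 24 24 24 24 24 23 23 22 21 20
 19 17 14 11  6  0  0  0  0  0  0] [ 0  0  0  0  0  0  0  0  0  8 12 16 18 18 20 21 22 22 23 23 23 23 23 23
 22 21 20 19 18 15 13 10  5  0  0]
[0.066084   0.33464669] [558.33416044 347.34339463 153.36971121] [ 9.35589934 49.26532148]
[0.07100412 0.32386397] [558.90712315 345.74626699 153.84361797] [10.08844018 47.73480297]
```

Emit:
apply_moves --delta_pos '[[0.32,0.21,-0.1],[0.64,0.425,-0.3],[0.64,0.425,-0.55],[0.64,0.425,-0.55],[0.64,0.425,-0.55]]' --rot '[[0,0,0],[0,0,0],[0,0,0],[0,0,0],[0,0,0]]' --hand '[0,0,0,0,0]'

```text
time_s: 4.75
ee_pos: [609.1, 341.9, 253.2]
ee_rot: [179.8, 0.3, -5.5]
force: [-0.0, 0.0, -0.2]
gripper_width: 0.3
gripper_force: 0.0
```

Emit:
apply_moves --delta_pos '[[0,0,-0.3],[0,0,-0.6],[0,0,-0.85],[0,0,-0.97],[0,0,-0.97],[0,0,-0.97]]' --rot '[[0,0,0],[0,0,0],[0,0,0],[0,0,0],[0,0,0],[0,0,0]]' --hand '[0,0,0,0,0,0]'

```text
time_s: 5.25
ee_pos: [610.2, 342.6, 142.1]
ee_rot: [-179.9, -0.1, -5.5]
force: [1.2, 1.1, -0.0]
gripper_width: 0.3
gripper_force: 0.0
```

```bash
python3 - <<'E'
from h import *
S=[viewer.grab_frame(n) for n in('scene','side')]; W=wrist()
c=[(290,221),(287,165)]
a=[cv2.resize(p['pixels'][v-50:v+50,u-65:u+65],(520,400),interpolation=cv2.INTER_CUBIC)[:300] if 0 else cv2.resize(p['pixels'][v-50:v+50,u-65:u+65],(390,300),interpolation=cv2.INTER_CUBIC) for p,(u,v) in zip(S,c)]
b=cv2.resize(W['pixels'],(480,300)); b=np.hstack([b,np.zeros((300,300,3),np.uint8)])
cv2.imwrite('pics/c1.png',np.vstack([np.hstack(a),b])[:,:,::-1])
st=env.state(); print(st['ee_pos'],st['force'],knob_xy([544,299.3,-.102],np.array(st['ee_pos'])))
E
```

```text
[611.2057517  343.2361292  143.19599985] [-0.09941034  0.02162492 -0.40555326] [62.38273206 50.55087785]
```

View pics/c1.png

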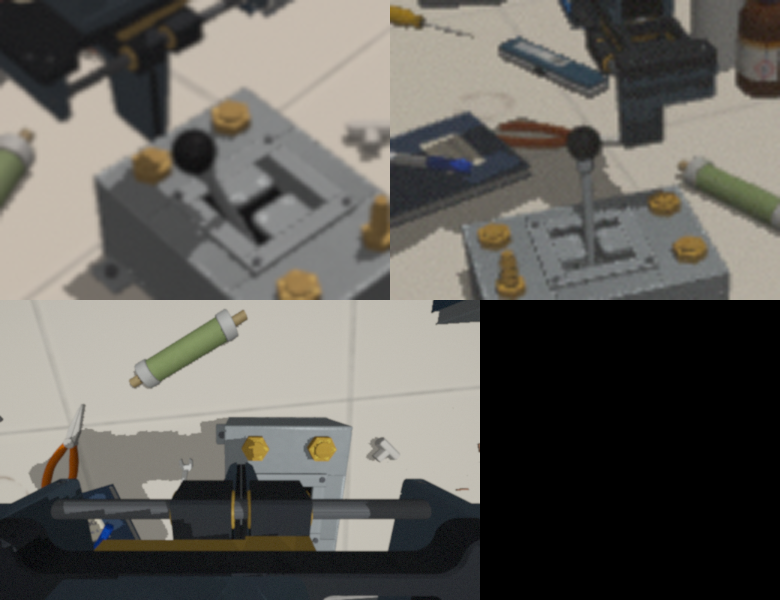

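Emit:
apply_moves --delta_pos '[[-0.08,0,-0.042],[-0.14,0,-0.042],[-0.17,0.003,-0.042],[-0.2,0.005,-0.042],[-0.23,0.008,-0.042],[-0.258,0.009,-0.042],[-0.258,0.009,-0.042],[-0.258,0.009,-0.042]]' --rot '[[0,0,0],[0,0,0],[0,0,0],[0,0,0],[0,0,0],[0,0,0],[0,0,0],[0,0,0]]' --hand '[0,0,0,0,0,0,0,0]'

```text
time_s: 6.07
ee_pos: [579.0, 343.9, 134.8]
ee_rot: [-180.0, -0.0, -5.5]
force: [0.7, -0.1, 1.1]
gripper_width: 0.5
gripper_force: 0.7
```

```bash
cat >> h.py <<'E'
SEL=[544,299.3,-.102]
def dark(p,guess,r=15):
    """centre of the ball: Hough circle nearest the guess"""
    u,v=int(guess[0]),int(guess[1]); k=4
    g=cv2.cvtColor(p['pixels'],cv2.COLOR_RGB2GRAY)[v-20:v+20,u-20:u+20]
    g=cv2.resize(g,None,fx=k,fy=k,interpolation=cv2.INTER_CUBIC)
    c=cv2.HoughCircles(g,cv2.HOUGH_GRADIENT,1,20,param1=80,param2=8,minRadius=4*k,maxRadius=8*k)
    return None if c is None else c[0,:3]/k+[u-20,v-20,0]
E
python3 - <<'E'
from h import *
S=[viewer.grab_frame(n) for n in('scene','side')]
for p,g0 in zip(S,((290,221),(287.5,162.5))):
    d=spotter.landmark_of(p,'lever_knob'); print([(round(x['score'],2),np.round(x['position'],1)) for x in d[:2]], [proj(p,kn(SEL,a,.33)).round(1) for a in(.07,0)])
    print(dark(p,g0))
st=env.state(); print(st['ee_pos'],st['force'],knob_xy(SEL,np.array(st['ee_pos'])))
E
```

```text
[(0.53, array([294.6, 224.9]))] [array([289.2, 221.2]), array([292.5, 223.8])]
[[293.875      224.875        7.55000019]
 [275.625      223.875        5.69999981]
 [305.875      230.625        6.42500019]]
[(0.6, array([281.9, 163.5]))] [array([285.9, 162.2]), array([282. , 162.7])]
[[292.125      174.375        6.6500001 ]
 [281.125      164.875        7.57499981]
 [278.125      150.125        7.        ]]
[578.98134174 343.71810049 134.29156182] [1.57900735 0.10376623 0.63763309] [30.27673232 47.74915079]
```

Emit:
apply_moves --delta_pos '[[0.208,-0.021,0],[0.22,0.1,0],[0.248,0.368,0],[0.248,0.418,0],[-0.05,0.418,0],[-0.211,0.418,0],[-0.211,0.418,0],[-0.211,0.418,0],[-0.211,0.418,0]]' --rot '[[0,0,0],[0,0,0],[0,0,0],[0,0,0],[0,0,0],[0,0,0],[0,0,0],[0,0,0],[0,0,0]]' --hand '[0,0,0,0,0,0,0,0,0]'

```text
time_s: 7.02
ee_pos: [553.9, 394.0, 134.5]
ee_rot: [180.0, -0.0, -5.5]
force: [0.9, 0.0, 0.7]
gripper_width: 0.1
gripper_force: 0.0
```

```bash
cat > look.py <<'E'
from h import *
import sys
S=[viewer.grab_frame(n) for n in('scene','side')]; W=wrist()
st=env.state(); print(np.round(st['ee_pos'],1),np.round(st['force'],1),knob_xy(SEL,np.array(st['ee_pos'])).round(1))
for n,p in zip(('scene','side','wrist'),S+[W]):
    for x in spotter.landmark_of(p,'lever_knob')[:2]: print(n,round(x['score'],2),np.round(x['position'],1),angles(SEL,p,x['position']).round(3))
cv2.imwrite('pics/'+sys.argv[1]+'.png',np.vstack([np.hstack([cv2.resize(p['pixels'][v-50:v+50,u-65:u+65],(390,300),interpolation=cv2.INTER_CUBIC) for p,(u,v) in zip(S,((310,230),(287,170)))]),np.hstack([cv2.resize(W['pixels'],(480,300)),np.zeros((300,300,3),np.uint8)])])[:,:,::-1])
E
python3 look.py c2
```

```text
[554.4 393.8 134.4] [ 0.1  0.4 -1.1] [ 0.8 95. ]
side 0.66 [280.8 164.3] [-0.04   0.248]
wrist 0.81 [405.6 261.5] [-0.014  0.318]
```

View pics/c2.png

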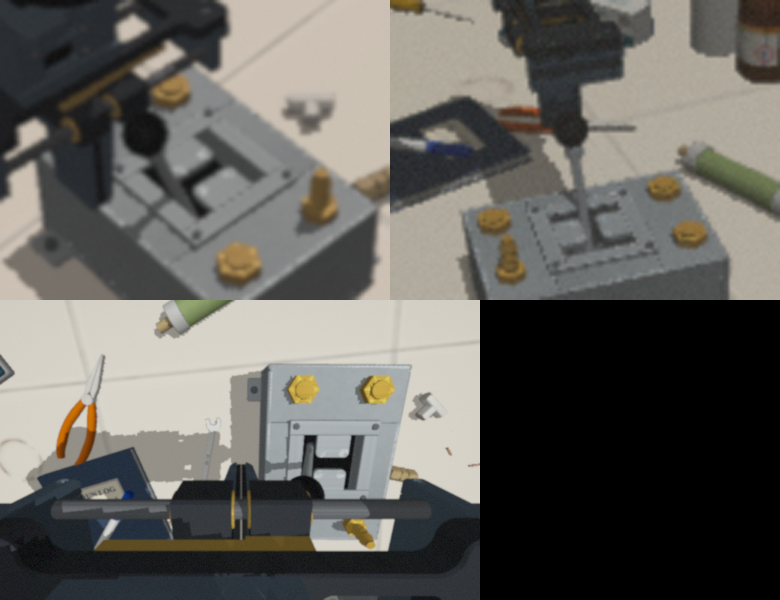

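Emit:
apply_moves --delta_pos '[[0,0,0.35],[0,0,0.7],[0.2,0,1],[0.5,0,1],[0.5,0,1],[0.5,0,1],[0.5,0,1]]' --rot '[[0,0,0],[0,0,0],[0,0,0],[0,0,0],[0,0,0],[0,0,0],[0,0,0]]' --hand '[0,0,0,0,0,0,0]'

```text
time_s: 7.9
ee_pos: [613.3, 393.6, 253.6]
ee_rot: [179.9, 0.1, -5.5]
force: [-0.4, -0.8, -0.3]
gripper_width: 0.4
gripper_force: 0.0
```

```bash
python3 - <<'E'
from h import *
p=wrist(); st=env.state(); print(st['ee_pos'],st['ee_rot'])
for q in('lever_knob','gate','cap_a'):
  for x in spotter.landmark_of(p,q)[:3]: print(q,round(x['score'],2),np.round(x['position'],1),angles(SEL,p,x['position']).round(3) if q[0]=='l' else '')
print([proj(p,w(SEL,P)).round(1) for P in ((0,0,85),(76,36,90),(76,-36,90),(-76,36,90))],proj(p,kn(SEL,0,.33)).round(1))
u,v=proj(p,kn(SEL,0,.2)).astype(int); cr=p['pixels'][v-75:v+75,u-100:u+100]; print(u-100,v-75)
cv2.imwrite('pics/w3.png',cv2.resize(cr,None,fx=4,fy=4,interpolation=cv2.INTER_CUBIC)[:,:,::-1])
E
```

```text
[612.86096388 393.67954765 253.72650447] [ 1.79937793e+02  1.10028222e-01 -5.51192404e+00]
lever_knob 0.59 [398.2 229.5] [0.203 0.168]
gate 0.67 [400.5 226.8] 
cap_a 0.79 [375.3 171. ] 
cap_a 0.76 [438.6 170.4] 
[array([401.8, 230.5]), array([377.2, 170.7]), array([439.3, 171.1]), array([370.4, 286.3])] [372.1 255.6]
291 183
```

View pics/w3.png

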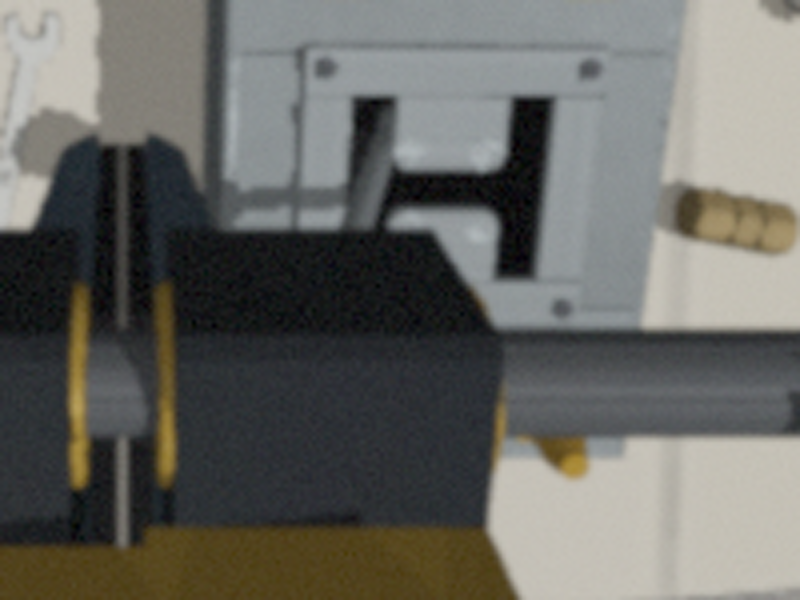

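Emit:
apply_moves --delta_pos '[[-0.3,0,0.2],[-0.6,0,0.3],[-0.8,0,0.3],[-0.8,0,0.3],[-0.8,0,0.3]]' --rot '[[0,0,0],[0,0,0],[0,0,0],[0,0,0],[0,0,0]]' --hand '[0,0,0,0,0]'

```text
time_s: 8.52
ee_pos: [516.2, 394.1, 291.8]
ee_rot: [-180.0, -0.1, -5.4]
force: [1.0, -0.8, -0.5]
gripper_width: 0.2
gripper_force: 0.0
```

```bash
cat > wl.py <<'E'
from h import *
p=wrist(); st=env.state(); print(st['ee_pos'].__class__,np.round(st['ee_pos'],1),knob_xy(SEL,np.array(st['ee_pos'])).round(1))
for q in('lever_knob','gate','cap_a'):
  for x in spotter.landmark_of(p,q)[:3]: print(q,round(x['score'],2),np.round(x['position'],1),angles(SEL,p,x['position']).round(3) if q[0]=='l' else '')
print([proj(p,w(SEL,P)).round(1) for P in ((0,0,85),(76,36,90),(76,-36,90),(-76,36,90))],proj(p,kn(SEL,0,.33)).round(1))
x=spotter.landmark_of(p,'lever_knob')[0]['position']
for d in (dark(p,x) if dark(p,x) is not None else [])[:3]: print(d,angles(SEL,p,d[:2]).round(3))
save(p,'w_%d'%(st['time_s']*10))
E
python3 wl.py; ls pics
```

```text
<class 'numpy.ndarray'> [517.3 394.  291. ] [-36.2  91.5]
gate 0.63 [393.2 146.9] 
cap_a 0.93 [368.3  83. ] 
cap_a 0.76 [361.  206.4] 
cap_a 0.72 [426.8  86.4] 
[array([393.1, 149.6]), array([368.7,  85.7]), array([428.9,  86.2]), array([362.8, 207.2])] [362.4 156.1]
both.png
c1.png
c2.png
scene0.png
side0.png
w1.png
w3.pngTraceback (most recent call last):
  File "wl.py", line 6, in <module>
    x=spotter.landmark_of(p,'lever_knob')[0]['position']
      ~~~~~~~~~~~~~~~~~~~~~~~~~~~~~~~~~~~^^^
IndexError: list index out of range
```

```bash
python3 - <<'E'
from h import *
p=wrist(); save(p,'w4')
g=proj(p,kn(SEL,-.01,.33)); print(g)
for d in dark(p,g)[:3]: print(d,angles(SEL,p,d[:2]).round(3))
u,v=g.astype(int); cr=p['pixels'][v-60:v+60,u-50:u+90]
cv2.imwrite('pics/w4c.png',cv2.resize(cr,None,fx=5,fy=5,interpolation=cv2.INTER_CUBIC)[:,:,::-1]); print(u-50,v-60)
E
```

```text
[362.06231668 159.463642  ]
[371.625     167.375       7.8499999] [-0.064  0.26 ]
[372.375     140.125       7.8499999] [0.13  0.264]
[379.625     149.125       5.2750001] [0.068 0.213]
312 99
```

View pics/w4c.png

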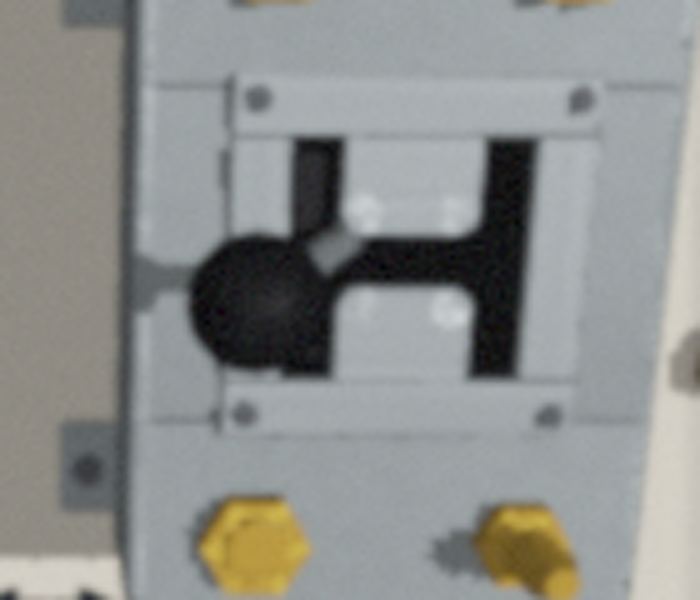

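Emit:
apply_moves --delta_pos '[[0.15,0,-0.3],[0.3,0,-0.6],[0.3,0,-1],[0.3,0,-1],[0.3,0,-1]]' --rot '[[0,0,0],[0,0,0],[0,0,0],[0,0,0],[0,0,0]]' --hand '[0,0,0,0,0]'

```text
time_s: 9.23
ee_pos: [552.3, 392.5, 166.7]
ee_rot: [179.7, 0.4, -5.6]
force: [-0.7, 0.7, 0.8]
gripper_width: 0.5
gripper_force: 0.0
```

Emit:
apply_moves --delta_pos '[[0,0,-0.29],[0,0,-0.29],[-0.01,-0.1,-0.29],[-0.017,-0.17,-0.29],[-0.023,-0.23,-0.29],[-0.029,-0.29,-0.29],[-0.035,-0.35,-0.29],[-0.035,-0.35,-0.29]]' --rot '[[0,0,0],[0,0,0],[0,0,0],[0,0,0],[0,0,0],[0,0,0],[0,0,0],[0,0,0]]' --hand '[0,0,0,0,0,0,0,0]'

```text
time_s: 9.9
ee_pos: [549.9, 350.7, 137.4]
ee_rot: [-180.0, -0.1, -5.6]
force: [0.8, 2.3, 1.3]
gripper_width: 0.5
gripper_force: 0.9
```

```bash
python3 look.py c3
```

```text
[549.3 351.3 135.7] [0.2 0.5 0.3] [-0.1 52.3]
scene 0.52 [300.3 216.7] [0.004 0.192]
side 0.6 [282.6 167.9] [-0.046  0.083]
wrist 0.2 [418.2 294.2] [-0.141 -0.024]
```

Emit:
apply_moves --delta_pos '[[-0.007,-0.07,0],[-0.014,-0.14,0],[-0.021,-0.21,0],[-0.028,-0.28,0],[-0.035,-0.35,0],[-0.042,-0.42,0],[-0.05,-0.49,0],[-0.057,-0.56,0],[-0.063,-0.61,0],[-0.063,-0.61,0]]' --rot '[[0,0,0],[0,0,0],[0,0,0],[0,0,0],[0,0,0],[0,0,0],[0,0,0],[0,0,0],[0,0,0],[0,0,0]]' --hand '[0,0,0,0,0,0,0,0,0,0]'

```text
time_s: 11.03
ee_pos: [541.4, 277.0, 135.5]
ee_rot: [179.9, 0.1, -5.6]
force: [0.5, 0.5, -0.0]
gripper_width: 0.3
gripper_force: 0.1
```

```bash
python3 look.py c4
```

```text
[541.9 278.3 135.7] [ 0.4  0.  -0.2] [  0.  -21.1]
scene 0.46 [331.8 202.7] [-0.046 -0.314]
side 0.6 [291.8 184.6] [-0.01  -0.353]
wrist 0.72 [305.8 188.7] [ 0.269 -0.086]
```

View pics/c4.png

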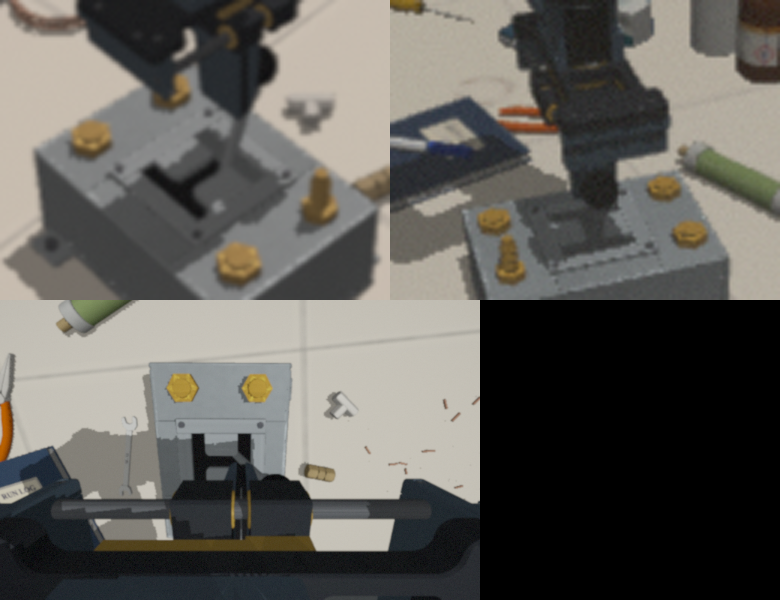

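Emit:
apply_moves --delta_pos '[[-0.002,-0.016,0],[-0.002,-0.016,0],[0.009,0.092,0],[0.25,0.07,0],[0.466,0.045,0],[0.466,0,0],[0.433,-0.274,0],[0.433,-0.274,0],[0.433,-0.274,0]]' --rot '[[0,0,0],[0,0,0],[0,0,0],[0,0,0],[0,0,0],[0,0,0],[0,0,0],[0,0,0],[0,0,0]]' --hand '[0,0,0,0,0,0,0,0,0]'

```text
time_s: 12.08
ee_pos: [593.5, 245.4, 135.6]
ee_rot: [180.0, 0.0, -5.6]
force: [-0.2, -0.2, 0.7]
gripper_width: 0.6
gripper_force: 0.0
```

```bash
python3 look.py c5
```

```text
[593.8 246.8 135.9] [-0.9 -0.5 -0.1] [ 54.9 -47.1]
scene 0.8 [332.8 199.6] [ 0.013 -0.39 ]
side 0.49 [290.7 182.5] [-0.016 -0.31 ]
```

Emit:
apply_moves --delta_pos '[[-0.15,0.01,0],[-0.22,0.015,0],[-0.28,0.022,0],[-0.34,0.028,0],[-0.4,0.034,0],[-0.46,0.04,0],[-0.52,0.046,0],[-0.56,0.05,0],[-0.597,0.055,0],[-0.597,0.055,0]]' --rot '[[0,0,0],[0,0,0],[0,0,0],[0,0,0],[0,0,0],[0,0,0],[0,0,0],[0,0,0],[0,0,0],[0,0,0]]' --hand '[0,0,0,0,0,0,0,0,0,0]'

```text
time_s: 13.22
ee_pos: [521.2, 252.4, 135.7]
ee_rot: [180.0, 0.0, -5.5]
force: [1.6, 0.4, -0.5]
gripper_width: 0.5
gripper_force: 0.5
```

```bash
python3 look.py c6
```

```text
[521.9 252.4 135.8] [-0.4 -0.7  0.5] [-17.2 -48.9]
scene 0.58 [348.3 218.3] [-0.38  -0.322]
side 0.64 [273.1 193.2] [-0.35  -0.388]
side 0.45 [287.6 262.7] [-1.855 -1.259]
```

Emit:
apply_moves --delta_pos '[[-0.012,0.001,0],[-0.012,0.001,0]]' --rot '[[0,0,0],[0,0,0]]' --hand '[0,0]'

```text
time_s: 13.68
ee_pos: [521.0, 252.5, 135.7]
ee_rot: [180.0, -0.0, -5.5]
force: [1.9, 0.2, -0.9]
gripper_width: 0.3
gripper_force: 0.7
```

Emit:
apply_moves --delta_pos '[[-0.012,0.001,0],[-0.012,0.001,0]]' --rot '[[0,0,0],[0,0,0]]' --hand '[0,0]'

```text
time_s: 13.85
ee_pos: [519.8, 252.7, 135.7]
ee_rot: [-180.0, -0.1, -5.5]
force: [3.3, -0.1, -3.5]
gripper_width: 0.4
gripper_force: 1.4
```

Emit:
apply_moves --delta_pos '[[-0.012,0.001,0],[-0.012,0.001,0]]' --rot '[[0,0,0],[0,0,0]]' --hand '[0,0]'

```text
time_s: 14.02
ee_pos: [518.6, 252.9, 135.8]
ee_rot: [-180.0, -0.1, -5.5]
force: [4.5, 0.7, -2.4]
gripper_width: 0.3
gripper_force: 2.2
```

Emit:
apply_moves --delta_pos '[[-0.012,0.001,0],[-0.012,0.001,0],[-0.012,0.001,0]]' --rot '[[0,0,0],[0,0,0],[0,0,0]]' --hand '[0,0,0]'

```text
time_s: 14.27
ee_pos: [517.7, 253.1, 135.8]
ee_rot: [-180.0, -0.2, -5.5]
force: [4.6, 0.7, -4.7]
gripper_width: 0.3
gripper_force: 2.9
```

Emit:
apply_moves --delta_pos '[[0.15,-0.015,0],[0.3,-0.03,0],[0.4,-0.04,0.3],[0.4,-0.04,0.65],[0.4,0.1,1],[0.4,0.3,1],[0.2,0.6,1],[-0.05,0.6,1],[-0.05,0.6,1],[-0.05,0.6,1]]' --rot '[[0,0,0],[0,0,0],[0,0,0],[0,0,0],[0,0,0],[0,0,0],[0,0,0],[0,0,0],[0,0,0],[0,0,0]]' --hand '[0,0,0,0,0,0,0,0,0,0]'

```text
time_s: 15.1
ee_pos: [508.3, 325.1, 256.0]
ee_rot: [179.9, 0.1, -5.4]
force: [0.8, -0.5, -0.0]
gripper_width: 0.6
gripper_force: 0.0
```

Emit:
apply_moves --delta_pos '[[-0.2,0.1,0.3],[-0.4,0.2,0.4],[-0.4,0.2,0.4],[-0.4,0.2,0.4]]' --rot '[[0,0,0],[0,0,0],[0,0,0],[0,0,0]]' --hand '[0,0,0,0]'

```text
time_s: 15.43
ee_pos: [462.5, 349.0, 305.1]
ee_rot: [-179.9, -0.1, -5.5]
force: [0.6, -0.5, -0.3]
gripper_width: 0.3
gripper_force: 0.0
```

```bash
python3 - <<'E'
from h import *
p=wrist(); print(env.state()['ee_pos'].round(1))
g=proj(p,kn(SEL,-.36,-.33)); print(g,proj(p,kn(SEL,-.32,-.33)))
for x in spotter.landmark_of(p,'lever_knob')[:2]: print(round(x['score'],2),np.round(x['position'],1),angles(SEL,p,x['position']).round(3))
for n in('scene','side'):
  q=viewer.grab_frame(n)
  for x in spotter.landmark_of(q,'lever_knob')[:1]: print(n,x['position'],angles(SEL,q,x['position']).round(3))
u,v=g.astype(int); v=min(v,330);cr=p['pixels'][v-65:v+45,u-90:u+50]; print(u-90,v-65)
cv2.imwrite('pics/w5.png',cv2.resize(cr,None,fx=5,fy=5,interpolation=cv2.INTER_CUBIC)[:,:,::-1])
E
```

```text
[462.8 348.4 303.8]
[401.17953078 154.9842294 ] [402.01060573 150.39015973]
0.88 [396.  156.6] [-0.367 -0.287]
scene [346.0, 217.7] [-0.358 -0.295]
side [268.8, 191.1] [-0.399 -0.316]
311 89
```

View pics/w5.png

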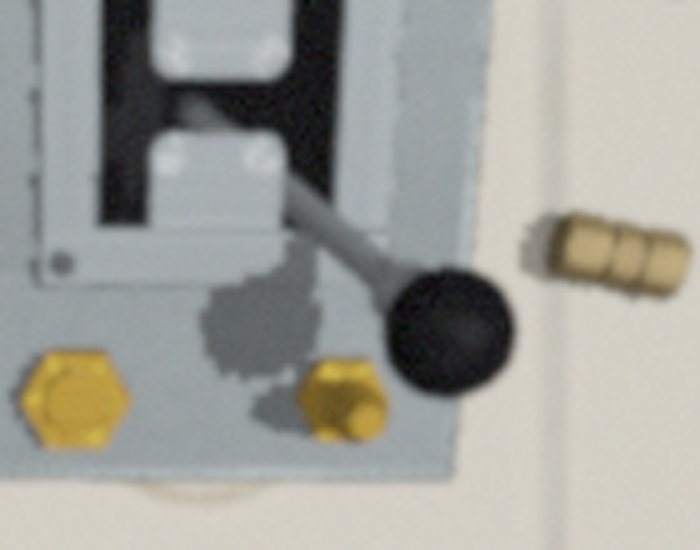

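The ball is at pixel (401, 155). That matches the predicted fully home position at the barb end (401, 155), and the fingers are clear of it.

```bash
python3 -c "
from workcell import env
print(env.job_done())"
```

```text
the job is handed in; nothing more can be done
None
```

The lever is fully home in the slot end beside the hose barb, confirmed in the wrist-camera view. I handed the job in at about 15.6 s with the fingers clear; nothing but the lever was pushed, and the highest force I read while pushing it was about 7 N.

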